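# Drive the seized hinge pin out of the tool-rest bracket

### The arm

A 6-joint arm with a two-finger parallel gripper is mounted at the origin on the work surface. World frame = base frame: x ahead of the robot, y to its left, z up, the work surface at z = 0. Lengths are in m, angles in rad, forces in N, time in s.
With the tool pointing down it reaches from about 0.35 to 0.975 m from the base axis. Payload 7.1 kg.
Tool frame: the origin (TCP) lies at the very end of the fingers, on their centre line; the grasp point (between the pads) lies 19 mm behind it; z points along the fingers, y is the line along which they close (so a half turn about z gives the same grasp; the last joint's range is limited). The gripper opens to 88 mm and grips with 3 to 60 N. Pads are 20 mm wide; open, the fingers measure 115 mm over their backs; the gripper's body (75 mm by 178 mm) begins 61 mm behind the grasp point.
Start: joints at [1.158, 0.423, 1.63, -0, 1.089, -0.019], TCP at [0.24, 0.577, 0.223] pointing down, gripper open.
Joint ranges: [-3, 3], [-0.9, 2.11], [0.09, 2.58], [-1.31, 4.45], [0.11, 2.69], [-2.54, 2.54]. Speed limits (rad/s): [2.39, 2.39, 3.01, 3.14, 3.14, 3.14].

### API

Orientations are given as a unit quaternion [w, x, y, z].
In Python, from workcell import state, viewer, job gives the robot as it stands.
- The arm moves only by the tool move_arm, never from a script. Its argument "rows" is a list of rows, each an object of numbers: "dx", "dy", "dz": the shift along the tool's x, y, z in m; "wx", "wy", "wz": the turn, a rotation vector about the tool's x, y, z in rad; "grip": the opening, from -1 (shut) to 1 (fully open). In form: [{"dx": .., "dy": .., "dz": .., "wx": .., "wy": .., "wz": .., "grip": ..}, ...]. A call has 1 to 12 rows; each row is the pose to reach, as a shift and turn from the pose commanded when the call began, along the tool's axes at that moment; what a row does not reach only later rows make up. A row lasts 1/8 s, in which the tool goes at most 62.5 mm and 10.7 degrees, less where a joint would pass 70% of its speed; a pose out of reach is approached as far as the arm can. A call with a gripper value outside its range is refused whole. The fingers move at their own pace and stop on an object; "grip_force" is the grip in N (left out, the last holds). Time passes only in rows, so rows that repeat a pose let the fingers close. It gives the time, the measured TCP pose, the force, the opening and the grip force at its end, in the units of the state.
- state(): the state, without advancing time (a new reading comes with each control period).
- viewer.snapshot(name): name is "scene" or "top" or "wrist"; returns a dict with "image" (400x640x3 uint8, red, green, blue), "z_map" (400x640 float32, m along the optical axis (not along the pixel's ray), 0 where there is no reading), "fovy" (degrees; the focal length in pixels is half the picture's height over the tangent of half this angle, whatever the lens; pixels are square), "cx", "cy" (the principal point, pixels), "extrinsics" (4x4, takes a point from world to camera coordinates). Camera axes: x right, y up, looking along -z (the intrinsics and any distortion apply to the point x, -y, -z); pixel columns grow to the right and rows downward; lengths in m; the calibration is good to about 2 mm. A picture is of the moment at which its call begins.
- job.sign_off(): hands the job in; it is judged then, once.
The state is a dict: "clock": time; "qpos": joint angles; "joint_velocities": joint speeds; "tau": joint torques, N m; "ee_pos": TCP position; "eef_rot": TCP orientation; "force": force on the tool from outside, world axes, zero at the start; "torque": the same for the moment, N m; "grip_width": finger opening in m; "grasp_force": force on a finger pad.
Only numpy, scipy, OpenCV 4.12 (cv2) and the standard library are available. Lean on these libraries where they do the work, as an engineer would, in place of code of your own. Each camera call takes 0.05 s, during which the arm holds its last target. There are 200 camera calls.

### The job

The hinge pin in the leaning barrel of the lathe's tool-rest bracket has seized. Take the all-steel drift punch from the tool rack, push the pin down and out through the barrel from the open upper mouth so that it drops into the tray below, then stand the punch back in the rack hole it came from. Move the pin with the punch only, keep the gripper off it, and leave everything else where it stands.

Things in the scene. Friction and masses are not known exactly. Their poses are not given: they have to be found in the camera images.
- bracket: Ivory cast bracket fixed to the table; on its pedestal a leaning hinge barrel, 36 mm wide, 60 long, open bore 20 mm wide. A steel arm with a T tool rest (bar 150 mm along x, top 0.20 m up) juts 110 mm to its -y side. Origin on the table, z up. Bore axis: in the frame's x-z plane, 35 degrees off vertical, upper mouth towards -x; the way in from above is (0.574, 0, -0.819).
- bore_mouth (a point): Centre of the barrel's upper mouth, at (-0.030, 0, 0.190) in the bracket frame.
- bore_middle (a point): Middle of the bore, on its axis, 30 mm below the mouth along the axis.
- bore_exit (a point): Centre of the barrel's lower mouth, 60 mm from the upper mouth along the axis, at (0.0044, 0, 0.1409) in the bracket frame.
- pin: Dark steel pin stuck in the bore: shaft 18 mm wide, 70 long; head 28 mm wide, 8 thick at the lower end, below the barrel (it leaves only downwards). Origin: centre of its flat upper end, 6 mm inside the upper mouth at the start; z away from the head. Yields to a steady push of 8 to 15 N, moves only while pushed; the grip lets go with its upper end about 52 mm below the mouth, then it slides out.
- pin_middle (a point): Middle of the pin's length, 39 mm from its upper end.
- tray: Fixed open steel tray with a black rubber floor, 170 x 130 mm and 35 mm high, under the lower end of the barrel. Origin: centre of its underside; its long side is x; floor 7 mm above the origin.
- rack: Fixed wooden bridge-shaped tool rack, 236 mm long (its y axis), 76 mm deep, top face 110 mm above the table, with three through holes 20 mm wide in its 14 mm top board, 75 mm apart in a row along y, middle one at the centre. Each holds one tool hanging by its shoulder. Origin: on the table, under its middle.
- punch: All-steel drift punch, 158 mm long, 0.2 to 0.33 kg, hanging upright in one of the rack's holes (which one varies): flat-ended stem 11 mm wide, 90 long (30 longer than the barrel); collar 32 mm wide, 6 thick; straight round handle 20 mm wide, 62 long. Origin: on its axis at the collar's underside (level with the rack's top when hung); z points up the handle.
- punch_grip (a point): On the punch's axis at the middle of the handle, 38 mm above the origin: grip here, fingers along the punch, closing across the rack's row (along the rack's x).
- punch_tip (a point): Centre of the flat lower end of the punch's stem, 90 mm below the origin.
- gouge: Bystander in the rack: turning gouge with a long turned wooden handle, 84 mm above the rack. Origin at the rack's top face.
- awl: Bystander in the rack: awl with a short bulbous wooden handle, 62 mm above the rack. Origin at the rack's top face.
- blank: Bystander: round wooden bowl blank, 90 mm wide, 45 mm high, lying on the table. Origin under its centre.
- bowl: Bystander: turned wooden bowl, 130 mm wide, 60 mm high. Origin under its centre.
- mallet: Bystander: lying wooden carver's mallet, 252 mm long, head 72 mm thick. Origin on the table side, 120 mm from the handle's end.
- tin: Bystander: closed tin, 70 mm wide, 110 mm high. Origin under its centre.
- finish: Bystander: amber bottle, 60 mm wide, 150 mm high. Origin under its centre.
- brush: Bystander: bench brush lying on the table.
Not all that is in view belongs to the job. Leave any blue look-alike of the punch alone.

How it is judged:
On the way, in this order (a step that is already met when the one before it is completed fails the run):
1. the punch is lifted out of the rack (distance of punch from where it was at the start of the episode above 0.095 m), for 0.1 s.
2. the punch's stem is in the barrel, its tip near the middle of the bore (distance between punch_tip and bore_middle below 0.015 m), for 0.05 s.
3. the pin is out of the barrel and lies in the tray (z of pin_middle in the frame of tray below 0.04 m and x of pin_middle in the frame of tray between -0.085 and 0.085 m and y of pin_middle in the frame of tray between -0.065 and 0.065 m), for 0.1 s.
At the end, for the whole second after the job is handed in: The pin lies at rest in the tray (its middle within the tray's outline and under 40 mm above its underside); the punch hangs upright (within 0.1 rad) and still in the rack hole it came from, its collar down on the board (within 12 mm of where it started) (all of step 3 and linear speed of pin below 0.05 m/s and distance of punch from where it was at the start of the episode below 0.012 m and angle between punch's own z axis and vertical below 0.1 rad and linear speed of punch below 0.02 m/s); the robot touches nothing.
It fails at once if the gripper touches the pin (contact force between the fingers and pin above 1 N).
It fails at once if another tool is pulled out of the rack or a bystander is moved by more than 40 mm (distance of any of gouge, awl, blank, bowl, mallet, tin, finish, brush from where it was at the start of the episode above 0.04 m).
It also fails if it takes over 51 s, if anything falls off the work surface, if the arm or the gripper's body presses on something with over 40 N, if the wrist force passes 120 N, or if a joint passes its speed limit or range.

## Working session

There is one attempt and no reset: what is moved stays moved. The work goes in short steps, Python scripts to look and compute and a tool call to move; the robot and the scene stay as the last step left them, time stands still between calls to the robot, and variables do not carry over. Pictures are saved under pics/ and viewed, at most 10 in all, crops included, and the job is handed in when it is done.

Besides the shell and the picture viewer there is one more tool, called after "Emit:" by a JSON object that holds its "api" and its "payload". move_arm: Moves the arm, as the interface text tells. Its arguments: {"type":"object","properties":{"rows":{"type":"array"},"grip_force":{"type":"number"}},"required":["rows"]}

```bash
ls; mkdir -p pics; cat > h.py <<'E'
import numpy as np, cv2, pickle
from workcell import state, viewer, job
def snap(n):
    s=viewer.snapshot(n); pickle.dump(s,open(n+'.pkl','wb'))
    return s
def load(n): return pickle.load(open(n+'.pkl','rb'))
def save(s,f): cv2.imwrite('pics/'+f,s['image'][...,::-1])
def cam(s):
    f=s['image'].shape[0]/2/np.tan(np.radians(s['fovy'])/2); E=np.array(s['extrinsics'])
    return f,s['cx'],s['cy'],E[:3,:3],E[:3,3]
def ray(s,u,v):
    f,cx,cy,R,t=cam(s); d=np.array([(u-cx)/f,-(v-cy)/f,-1.]); return -R.T@t,R.T@d
def onz(s,u,v,z):
    o,d=ray(s,u,v); return o+d*(z-o[2])/d[2]
def pts(s):
    f,cx,cy,R,t=cam(s); z=s['z_map']; v,u=np.mgrid[:z.shape[0],:z.shape[1]]
    c=np.stack([(u-cx)/f*z,-(v-cy)/f*z,-z],-1); return (c-t)@R
def proj(s,p):
    f,cx,cy,R,t=cam(s); c=np.asarray(p)@R.T+t; return np.stack([cx+f*c[...,0]/-c[...,2],cy-f*c[...,1]/-c[...,2]],-1)
E
python3 - <<'E'
from h import *
print(state())
for n in ('scene','top'):
    s=snap(n); save(s,n+'0.png'); print(n,s['fovy'],s['cx'],s['cy'],[k for k in s],cam(s)[0],-cam(s)[3].T@cam(s)[4])
E
```

```text
pics
{'clock': 0.0, 'qpos': array([ 1.15798776e+00,  4.23844556e-01,  1.63067067e+00, -3.24098052e-05,
        1.08859449e+00, -1.90270618e-02]), 'joint_velocities': array([ 0.00121597, -0.00073782, -0.0003454 ,  0.00057941,  0.00045902,
       -0.00079879]), 'tau': array([ 1.51642074e-03, -5.44620574e+01, -2.73672384e+01,  6.44827215e-02,
        2.28204124e-02, -1.20671480e-04]), 'ee_pos': array([0.23958272, 0.57666455, 0.22190697]), 'eef_rot': array([-1.48492665e-04,  1.95613668e-01,  9.80680742e-01, -7.43993424e-04]), 'force': array([-0.12489462,  0.16428189,  0.25514327]), 'torque': array([ 0.04271981, -0.02371044,  0.04011905]), 'grasp_force': 0.0, 'grip_width': 0.08767410186879974}
scene 51.813391554711245 318.35370976238755 199.2045800259562 ['image', 'z_map', 'fovy', 'cx', 'cy', 'extrinsics'] 411.7612720680346 [ 0.94095979 -0.38690981  1.0386295 ]
top 44.008840876801244 318.06285964469356 191.34626421297685 ['image', 'z_map', 'fovy', 'cx', 'cy', 'extrinsics'] 494.9074349316975 [0.41461056 0.01369954 1.78212543]
```

View pics/scene0.png

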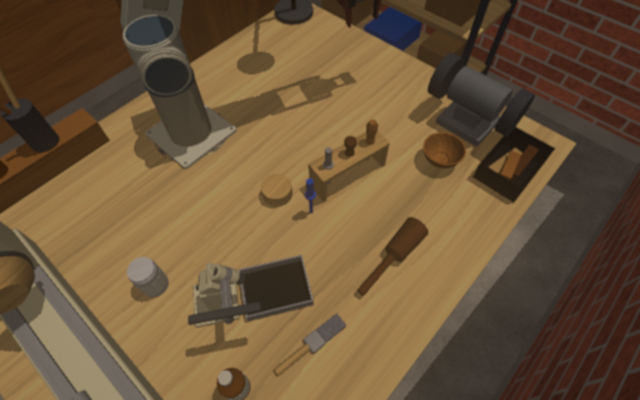

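View pics/top0.png

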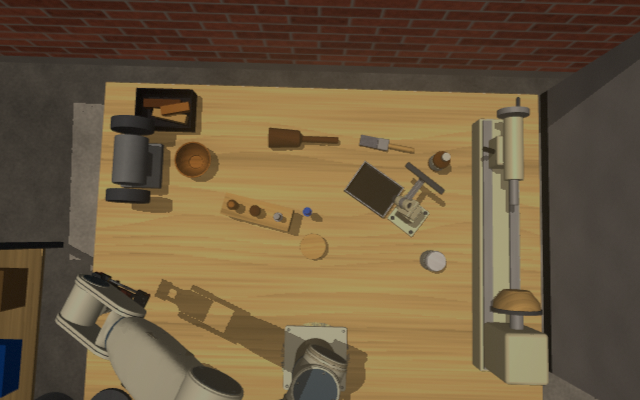

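The top view shows the rack with gouge (233,204), awl (255,210) and a grey tool (279,216). A blue look-alike stands off the rack at (307,211), and the bracket, T-rest and tray are near (400,195). For the punch, the candidates are grey at scene (328,157) and blue at scene (310,190). The grey one fits because it is all steel and hangs in the rack. I'll confirm this in a crop and measure it.

```bash
python3 - <<'E'
from h import *
t=load('top'); s=load('scene')
a=cv2.resize(s['image'][115:225,270:400],(400,338),interpolation=cv2.INTER_CUBIC)
b=cv2.resize(t['image'][150:250,340:458],(400,338),interpolation=cv2.INTER_CUBIC)
c=cv2.resize(s['image'][240:340,170:330],(400,250),interpolation=cv2.INTER_CUBIC)
d=cv2.resize(t['image'][185:260,210:330],(400,250),interpolation=cv2.INTER_CUBIC)
cv2.imwrite('pics/crops.png',np.vstack([np.hstack([a,b]),np.hstack([c,d])])[...,::-1])
for n,S in (('top',t),('scene',s)):
    P=pts(S); ok=S['z_map']>0
    print(n,'table z med',np.median(P[ok&(abs(P[...,2])<.03)][:,2]))
    g=lambda m:m
    # rack top
    box={'top':(190,245,215,300),'scene':(125,200,300,395)}[n]
    m=np.zeros(ok.shape,bool); m[box[0]:box[1],box[2]:box[3]]=1
    m&=ok&(abs(P[...,2]-.11)<.008)
    q=P[m]; print(' rack',len(q),q.mean(0),cv2.minAreaRect(q[:,:2].astype(np.float32)*1000))
    m2=np.zeros(ok.shape,bool); m2[box[0]:box[1],box[2]:box[3]]=1; m2&=ok&(P[...,2]>.135)
    k,l,st,ce=cv2.connectedComponentsWithStats(m2.astype(np.uint8))
    for i in range(1,k):
        q=P[l==i]; print('  tool',st[i],q.mean(0),q.min(0),q.max(0),S['image'][l==i].mean(0))
    box={'top':(155,240,340,450),'scene':(250,340,175,320)}[n]
    m2=np.zeros(ok.shape,bool); m2[box[0]:box[1],box[2]:box[3]]=1
    for lo,hi in((.025,.045),(.185,.205),(.205,.23)):
        m=m2&ok&(P[...,2]>lo)&(P[...,2]<hi); q=P[m]
        if len(q)>3: print(' z',lo,len(q),q.mean(0),cv2.minAreaRect(q[:,:2].astype(np.float32)*1000))
    m=m2&ok&(P[...,2]>.0)
    z=P[...,2]*1000
    if n=='top':
        print(np.round(z[176:236:3,386:446:3]).astype(int))
E
```

```text
top table z med -0.000370173638034532
 rack 1265 [0.49799742 0.20776661 0.109674  ] ((499.27838134765625, 212.05615234375), (236.7748565673828, 76.00468444824219), 77.07371520996094)
  tool [227 200  11  10  87] [0.51459122 0.28268008 0.1842753 ] [0.50056945 0.26847082 0.15701899] [0.53012809 0.3004854  0.20254809] [100.14942529  69.05747126  33.95402299]
  tool [250 205  11  12  99] [0.49879956 0.21086858 0.16615046] [0.48096308 0.19448206 0.14977179] [0.51697891 0.22817513 0.1786375 ] [86.6969697  60.70707071 32.61616162]
  tool [274 213   7   7  36] [0.48201654 0.13793826 0.17271102] [0.47274084 0.12959691 0.1437335 ] [0.49225721 0.1476231  0.1840895 ] [119.22222222 109.22222222  96.86111111]
 z 0.025 245 [ 0.59485952 -0.22025481  0.03345423] ((623.3334350585938, -279.72930908203125), (283.63140869140625, 274.9374694824219), 56.51092529296875)
 z 0.185 320 [ 0.59579231 -0.32483462  0.19820292] ((575.1864013671875, -304.14117431640625), (148.71621704101562, 128.2796173095703), 53.17510986328125)
 z 0.205 54 [ 0.62367331 -0.32545953  0.20724571] ((615.3453369140625, -334.34362792968
[... 2376 characters left out ...]
.12748102 0.13560392] [0.49626634 0.1472452  0.18089269] [87.14 75.04 62.1 ]
  tool [306 179   8  11  73] [0.50966215 0.03826871 0.15198352] [0.49747414 0.03044282 0.13558445] [0.51750098 0.04841957 0.16114067] [57.79452055 57.19178082 83.84931507]
 z 0.025 529 [ 0.5997967  -0.19802635  0.03333174] ((568.6993408203125, -237.8898162841797), (278.7055358886719, 132.20396423339844), 56.53023147583008)
 z 0.185 828 [ 0.60579607 -0.32745484  0.20023743] ((578.7699584960938, -304.896240234375), (148.353515625, 126.87443542480469), 53.51313781738281)
 z 0.205 88 [ 0.6205344  -0.33740004  0.20570158] ((621.1932983398438, -337.0065612792969), (145.2206268310547, 15.086468696594238), 52.8995361328125)
```

View pics/crops.png

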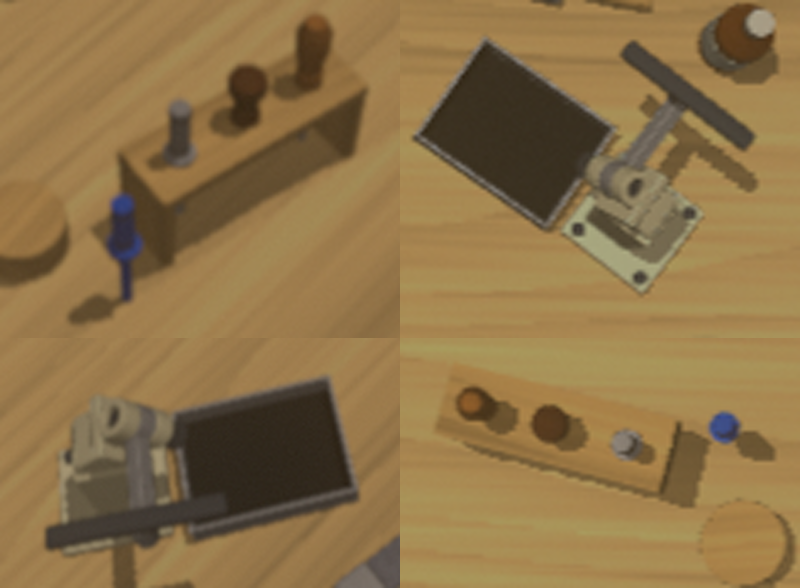

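The crop confirms it: the grey steel punch with a collar hangs in the rack's end hole, at top-view pixel (277,216). The blue copy stands free on the table. Next I'll measure the barrel precisely.

```bash
cat >> h.py <<'E'
from scipy.spatial.transform import Rotation as Rot
def pose():
    s=state(); q=s['eef_rot']; return np.array(s['ee_pos']),Rot.from_quat([q[1],q[2],q[3],q[0]])
def go(p,Rm):
    p0,R0=pose(); d=R0.inv().apply(np.asarray(p)-p0); w=(R0.inv()*Rot.from_matrix(Rm)).as_rotvec()
    print('d',np.round(d,4),'w',np.round(w,4),'rows>=',max(np.linalg.norm(d)/.0625,np.linalg.norm(w)/.187))
E
python3 - <<'E'
from h import *
for n,box in(('top',(155,200,395,450)),('scene',(285,335,180,270))):
    S=load(n);P=pts(S);m=np.zeros(P.shape[:2],bool);m[box[0]:box[1],box[2]:box[3]]=1
    m&=(abs(P[...,2]-.201)<.013)&(S['image'].mean(-1)<95)
    l,k=cv2.connectedComponentsWithStats(m.astype(np.uint8))[1:3]; i=1+np.argmax(k[1:,4]); m=l==i
    v,u=np.nonzero(m); q=np.array([onz(S,a,b,.2)[:2] for a,b in zip(u,v)])
    print(n,'bar',len(q),cv2.minAreaRect(q.astype(np.float32)*1000))
    # tray floor black
    m=(S['image'].max(-1)<62); b2={'top':(155,225,340,405),'scene':(255,320,230,320)}[n]
    w=np.zeros(m.shape,bool); w[b2[0]:b2[1],b2[2]:b2[3]]=1; m&=w&(P[...,2]<.05)
    l,k=cv2.connectedComponentsWithStats(m.astype(np.uint8))[1:3]; i=1+np.argmax(k[1:,4]);v,u=np.nonzero(l==i)
    q=np.array([onz(S,a,b,.007)[:2] for a,b in zip(u,v)])
    print(n,'floor',len(q),cv2.minAreaRect(q.astype(np.float32)*1000))
S=load('top');T=load('scene')
g=S['image'].mean(-1).astype(int); print(g[196:216,396:422])
g=T['image'].mean(-1).astype(int); print(g[262:284,203:235])
E
```

```text
top bar 288 ((615.744140625, -334.2872619628906), (148.60057067871094, 23.347402572631836), 53.39813995361328)
top floor 1368 ((597.6586303710938, -192.79718017578125), (158.4701690673828, 114.88892364501953), 56.47996139526367)
scene bar 742 ((622.3660888671875, -337.2152099609375), (149.3535614013672, 23.94785499572754), 53.3493766784668)
scene floor 2337 ((592.1082763671875, -189.1240234375), (160.63424682617188, 111.46841430664062), 56.05058288574219)
[[ 66  92 110 108 103 102 106 110 110 112 104  96 104 106  97  96 102 110
  119 129 129 126 108  84  85  84]
 [100 123 118 116 112 112 109  98  95  94  93  96 104 105  96  95  99 117
  129 129 127 109  83  84  86  85]
 [112 122 123 123 117 100  89  86  83  82  81  98 106  96  95  96 110 124
  125 127 110  82  81  82  82  83]
 [120 121 126 122 102  94  92  91  95 104 103 102  93  91  93  89 100 117
  121 123 107  84  84  83  84  83]
 [118 121 122 111  94  96  95  96 110 121 115 110 107 104  93  94 112 125
  123 109  91  87  86  85  85  85]
 [113 122 116  93  93  96 100 112 122 120 119 118 124 129 126 128 127 122
  122 124 121 105  92
[... 3767 characters left out ...]
9  80  81  82  88 101 108 108 108]
 [116 115 106  97 108 118 121 115 104  98  94  88  84  80  78  78  81  83
   87  89  89  89  85  81  80  81  82  91 101 104 103 105]
 [117 114 106  97 108 118 124 120 102  85  76  73  73  71  72  74  75  78
   81  85  89  91  90  87  86  85  84  91  97  97  98 101]
 [116 115 106  96 108 118 125 123 105  89  78  72  70  71  70  70  71  75
   81  86  91  93  92  89  87  86  85  84  88  90  92  93]
 [116 115 106  99 109 117 125 127 115 103  94  86  80  75  74  73  72  77
   83  87  92  94  94  91  87  85  83  77  81  83  87  92]
 [115 115 110 107 113 118 124 129 119 113 109 103  95  91  92  86  80  80
   86  89  92  96  95  91  88  85  81  78  84  89  96 101]]
```

```bash
python3 - <<'E'
from h import *
S=load('top');T=load('scene')
def blob(I,r0,r1,c0,c1,th):
    g=I['image'].mean(-1)[r0:r1,c0:c1]; w=np.clip(th-g,0,None); v,u=np.mgrid[r0:r1,c0:c1]
    return (w*u).sum()/w.sum(),(w*v).sum()/w.sum()
a=blob(S,202,209,406,413,105); b=blob(T,266,276,211,219,105)
print(a,b,onz(S,*a,.19),onz(T,*b,.19))
o1,d1=ray(S,*a);o2,d2=ray(T,*b)
k=np.linalg.lstsq(np.c_[d1,-d2],o2-o1,rcond=None)[0]; print(o1+d1*k[0],o2+d2*k[1])
y=np.radians(53.4);c,s=np.cos(y),np.sin(y);R=np.array([[c,-s],[s,c]])
# barrel skin: depth points close to axis of radius 18mm -> refine mouth xy by fit
from scipy.optimize import least_squares
ax=np.array([.574*c,.574*s,-.819])
for m0 in (onz(S,*a,.19),):
  Q=[]
  for I in (S,T):
    P=pts(I).reshape(-1,3); P=P[np.isfinite(P).all(1)]
    r=P-m0; t=r@ax; d=np.linalg.norm(r-np.outer(t,ax),axis=1); q=P[(t>5)&(t<.0)|((t>.005)&(t<.055)&(d>.010)&(d<.028))]; Q.append(q); 
  for Qq in Q+[np.vstack(Q)]:
    e1=np.array([-s,c,0]);e2=np.cross(ax,e1)
    f=lambda p:np.hypot((Qq-m0)@e1-p[0],(Qq-m0)@e2-p[1])-.018
    r=least_squares(f,[0,0],loss='soft_l1',f_scale=.003); print(len(Qq),r.x,m0+r.x[0]*e1+r.x[1]*e2)
# base plate corners
print('mouth->bar top centre in bracket frame',[R.T@(np.array(p)-onz(S,*a,.19)[:2]) for p in((.6157,-.3343),(.6224,-.3372))])
E
```

```text
(np.float64(408.8378672470075), np.float64(204.94885745375404)) (np.float64(215.0792247534852), np.float64(271.1258075484529)) [ 0.52879154 -0.28727917  0.19      ] [ 0.53119312 -0.2886686   0.19      ]
[ 0.52910633 -0.28810893  0.18561069] [ 0.5290775  -0.28816138  0.18561853]
151 [-0.00062205 -0.00471728] [ 0.52698745 -0.2907517   0.18729228]
313 [-0.00379179 -0.00258778] [ 0.53057202 -0.29124141  0.18851462]
464 [-0.00307433 -0.00292539] [ 0.52983118 -0.29103562  0.18832083]
mouth->bar top centre in bracket frame [array([ 0.01406784, -0.09780662]), array([ 0.01573437, -0.10491455])]
```

```bash
cat >> h.py <<'E'
def down(ang):
    c,s=np.cos(np.radians(ang)),np.sin(np.radians(ang)); y=np.array([c,s,0]);z=np.array([0,0,-1.]); return np.c_[np.cross(y,z),y,z]
E
python3 -c "
from h import *
go([.4825,.139,.25],down(-12.9))"
```

```text
d [-0.3923 -0.3111 -0.0276] w [-1.1000e-03  9.0000e-04  1.4022e+00] rows>= 8.022384023251174
```

Emit:
{"api": "move_arm", "payload": {"rows": [{"dz":-0.028,"grip":1},{"dx":-0.04,"dy":-0.03,"dz":-0.028,"wz":0.15,"grip":1},{"dx":-0.08,"dy":-0.065,"dz":-0.028,"wz":0.3,"grip":1},{"dx":-0.12,"dy":-0.1,"dz":-0.028,"wz":0.47,"grip":1},{"dx":-0.16,"dy":-0.13,"dz":-0.028,"wz":0.64,"grip":1},{"dx":-0.21,"dy":-0.165,"dz":-0.028,"wz":0.81,"grip":1},{"dx":-0.26,"dy":-0.205,"dz":-0.028,"wz":0.98,"grip":1},{"dx":-0.31,"dy":-0.245,"dz":-0.028,"wz":1.15,"grip":1},{"dx":-0.36,"dy":-0.285,"dz":-0.028,"wz":1.3,"grip":1},{"dx":-0.392,"dy":-0.311,"dz":-0.028,"wz":1.402,"grip":1},{"dx":-0.392,"dy":-0.311,"dz":-0.028,"wz":1.402,"grip":1},{"dx":-0.392,"dy":-0.311,"dz":-0.028,"wz":1.402,"grip":1}]}}

```text
invalid input
```

```bash
python3 -c "
from h import *
s=snap('wrist'); save(s,'w1.png')
st=state(); print(st['ee_pos'],st['qpos'],st['clock'])
P=pts(s); f=cam(s)[0]; print(f, cam(s)[1:3], -cam(s)[3].T@cam(s)[4])
m=(P[...,2]>.165)&(P[...,2]<.2)&(s['z_map']>0)
k,l,t,c=cv2.connectedComponentsWithStats(m.astype(np.uint8))
for i in range(1,k):
  if t[i,4]>80: q=P[l==i]; print(t[i],c[i],q.mean(0),q.max(0))
"
```

```text
[0.2396195  0.57677266 0.22208604] [ 1.15798904e+00  4.23673733e-01  1.63048640e+00  8.22370277e-09
  1.08863611e+00 -1.89834254e-02] 0.15
296.6061837145932 (319.14660826987296, 193.76585346683584) [0.16421733 0.60822146 0.38382289]
```

View pics/w1.png

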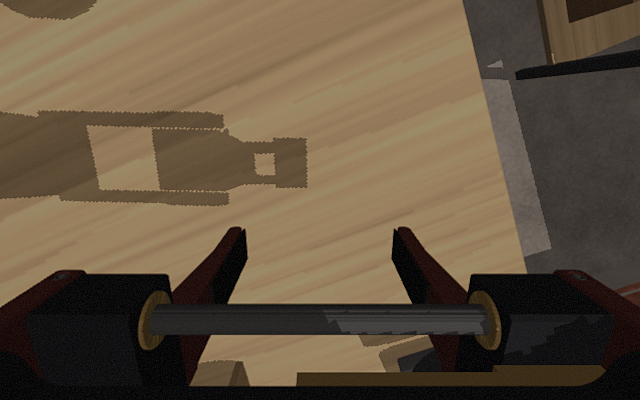

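The move was refused, and the arm hasn't moved. The wrist view shows only the open fingers at (240,235) and (400,235) over bare table. I'll resend with every field filled in.

Emit:
{"api": "move_arm", "payload": {"rows": [{"dx":0,"dy":0,"dz":-0.028,"wx":0,"wy":0,"wz":0,"grip":1},{"dx":-0.04,"dy":-0.03,"dz":-0.028,"wx":0,"wy":0,"wz":0.15,"grip":1},{"dx":-0.08,"dy":-0.065,"dz":-0.028,"wx":0,"wy":0,"wz":0.3,"grip":1},{"dx":-0.12,"dy":-0.1,"dz":-0.028,"wx":0,"wy":0,"wz":0.47,"grip":1},{"dx":-0.16,"dy":-0.13,"dz":-0.028,"wx":0,"wy":0,"wz":0.64,"grip":1},{"dx":-0.21,"dy":-0.165,"dz":-0.028,"wx":0,"wy":0,"wz":0.81,"grip":1},{"dx":-0.26,"dy":-0.205,"dz":-0.028,"wx":0,"wy":0,"wz":0.98,"grip":1},{"dx":-0.31,"dy":-0.245,"dz":-0.028,"wx":0,"wy":0,"wz":1.15,"grip":1},{"dx":-0.36,"dy":-0.285,"dz":-0.028,"wx":0,"wy":0,"wz":1.3,"grip":1},{"dx":-0.392,"dy":-0.311,"dz":-0.028,"wx":0,"wy":0,"wz":1.402,"grip":1},{"dx":-0.392,"dy":-0.311,"dz":-0.028,"wx":0,"wy":0,"wz":1.402,"grip":1}], "grip_force": 50}}

```text
clock: 1.52
ee_pos: [0.4835, 0.1371, 0.2506]
eef_rot: [0.0, 0.784, 0.621, -0.0]
force: [-0.9, 0.6, 0.5]
grip_width: 0.0876
grasp_force: 0.0
```

```bash
python3 -c "
from h import *
s=snap('wrist'); save(s,'w2.png')
st=state(); print(st['ee_pos'],st['qpos'],st['clock'])
P=pts(s); print(-cam(s)[3].T@cam(s)[4])
m=(P[...,2]>.165)&(P[...,2]<.2)&(s['z_map']>0)
k,l,t,c=cv2.connectedComponentsWithStats(m.astype(np.uint8))
for i in range(1,k):
  if t[i,4]>80: q=P[l==i]; print(t[i],c[i],q.mean(0),q.max(0))
m=(abs(P[...,2]-.11)<.004)&(s['z_map']>0)
q=P[m];print(cv2.minAreaRect(q[:,:2].astype(np.float32)*1000))
go([.4825,.139,.129],down(-12.9))
"
```

```text
[0.48269395 0.13842914 0.25047244] [2.55450048e-01 2.07457082e-01 1.87062958e+00 2.56869343e-04
 1.06401470e+00 4.82807204e-01] 1.575
[0.50212177 0.21668285 0.41236137]
[296   0  47  26 913] [319.00766703  10.33515882] [0.51578003 0.27445051 0.18170069] [0.53321252 0.28573426 0.19343273]
[ 299   85   43   45 1311] [319.62852784 107.21357742] [0.50168285 0.21227598 0.16756508] [0.51853253 0.229051   0.17288649]
[308 187  24  25 486] [319.96090535 198.96502058] [0.48516777 0.14066307 0.17660642] [0.4948747  0.14933131 0.17955995]
((494.3225402832031, 173.6966552734375), (264.0107421875, 86.42631530761719), 80.30072784423828)
d [ 0.0005 -0.0003  0.1215] w [-0.0006  0.     -0.0023] rows>= 1.9435829454694769
```

View pics/w2.png

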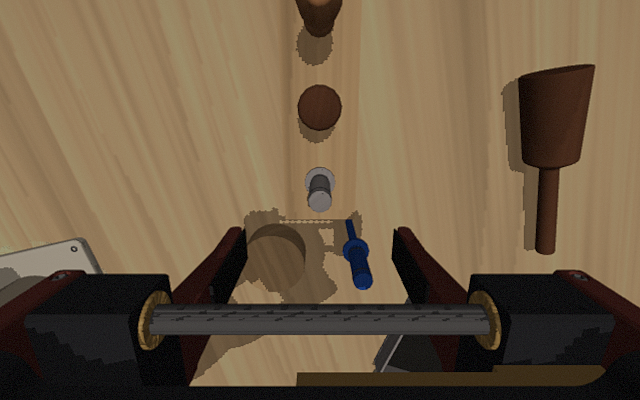

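The punch top is at (320,200), centred between the fingers. The blue copy at (358,262) is clear of them. Descend and grip.

Emit:
{"api": "move_arm", "payload": {"rows": [{"dx":0.002,"dy":0.001,"dz":0.04,"wx":0,"wy":0,"wz":0,"grip":1},{"dx":0.002,"dy":0.001,"dz":0.08,"wx":0,"wy":0,"wz":0,"grip":1},{"dx":0.002,"dy":0.001,"dz":0.121,"wx":0,"wy":0,"wz":0,"grip":1},{"dx":0.002,"dy":0.001,"dz":0.121,"wx":0,"wy":0,"wz":0,"grip":1},{"dx":0.002,"dy":0.001,"dz":0.121,"wx":0,"wy":0,"wz":0,"grip":-1},{"dx":0.002,"dy":0.001,"dz":0.121,"wx":0,"wy":0,"wz":0,"grip":-1},{"dx":0.002,"dy":0.001,"dz":0.121,"wx":0,"wy":0,"wz":0,"grip":-1},{"dx":0.002,"dy":0.001,"dz":0.121,"wx":0,"wy":0,"wz":0,"grip":-1},{"dx":0.002,"dy":0.001,"dz":0.121,"wx":0,"wy":0,"wz":0,"grip":-1},{"dx":0.002,"dy":0.001,"dz":0.121,"wx":0,"wy":0,"wz":0,"grip":-1}], "grip_force": 50}}

```text
clock: 2.82
ee_pos: [0.4839, 0.1412, 0.1297]
eef_rot: [0.0, 0.782, 0.623, 0.0]
force: [0.7, 0.7, 0.0]
grip_width: 0.0313
grasp_force: 0.0
```

Emit:
{"api": "move_arm", "payload": {"rows": [{"dx":0,"dy":0,"dz":0,"wx":0,"wy":0,"wz":0,"grip":-1},{"dx":0,"dy":0,"dz":0,"wx":0,"wy":0,"wz":0,"grip":-1},{"dx":0,"dy":0,"dz":0,"wx":0,"wy":0,"wz":0,"grip":-1},{"dx":0,"dy":0,"dz":0,"wx":0,"wy":0,"wz":0,"grip":-1},{"dx":0,"dy":0,"dz":0,"wx":0,"wy":0,"wz":0,"grip":-1}]}}

```text
clock: 3.45
ee_pos: [0.4839, 0.1413, 0.1296]
eef_rot: [-0.0, 0.782, 0.623, 0.0]
force: [1.5, -0.5, -1.3]
grip_width: 0.0194
grasp_force: 50.0
```

Emit:
{"api": "move_arm", "payload": {"rows": [{"dx":0,"dy":0,"dz":-0.03,"wx":0,"wy":0,"wz":0,"grip":-1},{"dx":0,"dy":0,"dz":-0.07,"wx":0,"wy":0,"wz":0,"grip":-1},{"dx":0,"dy":0,"dz":-0.12,"wx":0,"wy":0,"wz":0,"grip":-1},{"dx":0,"dy":0,"dz":-0.17,"wx":0,"wy":0,"wz":0,"grip":-1},{"dx":0,"dy":0,"dz":-0.19,"wx":0,"wy":0,"wz":0,"grip":-1},{"dx":0,"dy":0,"dz":-0.19,"wx":0,"wy":0,"wz":0,"grip":-1}]}}

```text
clock: 4.2
ee_pos: [0.4841, 0.1414, 0.3208]
eef_rot: [0.0, 0.782, 0.623, 0.001]
force: [-0.4, 0.3, -2.0]
grip_width: 0.0194
grasp_force: 50.0
```

```bash
cat >> h.py <<'E'
M=np.array([.529,-.288,.19]); YAW=53.4
def tilted(yaw=YAW,base=-12.9):
    h=np.array([np.cos(np.radians(yaw)),np.sin(np.radians(yaw)),0])
    return Rot.from_rotvec(np.radians(35)*np.array([h[1],-h[0],0])).as_matrix()@down(base)
def tcp_for(depth,m=None):  # tip at depth below the mouth along axis; TCP 109 mm behind tip
    h=np.radians(YAW); a=np.array([.574*np.cos(h),.574*np.sin(h),-.819]); a/=np.linalg.norm(a)
    return (M if m is None else m)+a*(depth-.109)
E
python3 - <<'E'
from h import *
st=state(); print(st['ee_pos'],st['force'],st['grasp_force'],st['qpos'],st['clock'])
S=snap('scene'); P=pts(S)
print(tilted()); p=tcp_for(-.04); print('tcp',p,tcp_for(.05)); go(p,tilted())
go([p[0],p[1],.32],down(-12.9))
E
```

```text
[0.48412155 0.14143726 0.32076258] [-0.41733497  0.33430305 -1.9877411 ] 49.98796999454498 [2.60571248e-01 1.33827457e-01 1.78927080e+00 1.28387948e-04
 1.21620598e+00 4.85460944e-01] 4.2
[[ 0.12451784  0.93142075  0.34198054]
 [ 0.84181807 -0.28160807  0.46047719]
 [ 0.52520249  0.23054777 -0.81915204]]
tcp [ 0.47801331 -0.35665363  0.31201654] [ 0.50881064 -0.315185    0.23831527]
d [-0.4865  0.1059  0.0073] w [-0.246   0.5595  0.    ] rows>= 7.966696800634017
d [-0.4865  0.1059 -0.0007] w [-0.0004  0.0001  0.0001] rows>= 7.965863354355251
```

Emit:
{"api": "move_arm", "payload": {"rows": [{"dx":-0.05,"dy":0.01,"dz":-0.03,"wx":0,"wy":0,"wz":0,"grip":-1},{"dx":-0.11,"dy":0.024,"dz":-0.05,"wx":0,"wy":0,"wz":0,"grip":-1},{"dx":-0.17,"dy":0.037,"dz":-0.05,"wx":-0.05,"wy":0.11,"wz":0,"grip":-1},{"dx":-0.23,"dy":0.05,"dz":-0.05,"wx":-0.1,"wy":0.22,"wz":0,"grip":-1},{"dx":-0.29,"dy":0.063,"dz":-0.05,"wx":-0.15,"wy":0.34,"wz":0,"grip":-1},{"dx":-0.35,"dy":0.076,"dz":-0.05,"wx":-0.2,"wy":0.45,"wz":0,"grip":-1},{"dx":-0.41,"dy":0.09,"dz":-0.05,"wx":-0.246,"wy":0.5595,"wz":0,"grip":-1},{"dx":-0.46,"dy":0.1,"dz":-0.04,"wx":-0.246,"wy":0.5595,"wz":0,"grip":-1},{"dx":-0.4865,"dy":0.106,"dz":-0.02,"wx":-0.246,"wy":0.5595,"wz":0,"grip":-1},{"dx":-0.4865,"dy":0.106,"dz":0.007,"wx":-0.246,"wy":0.5595,"wz":0,"grip":-1},{"dx":-0.4865,"dy":0.106,"dz":0.007,"wx":-0.246,"wy":0.5595,"wz":0,"grip":-1},{"dx":-0.4865,"dy":0.106,"dz":0.007,"wx":-0.246,"wy":0.5595,"wz":0,"grip":-1}]}}

```text
clock: 5.75
ee_pos: [0.4787, -0.3562, 0.3124]
eef_rot: [-0.078, 0.746, 0.594, 0.291]
force: [0.6, 0.4, -1.5]
grip_width: 0.0195
grasp_force: 50.0
```

```bash
python3 - <<'E'
from h import *
st=state(); print(st['ee_pos'],st['force'],st['qpos'],st['clock'])
ss=[snap(n) for n in('scene','top','wrist')]
go(tcp_for(-.04),tilted())
p,R=pose(); a=R.as_matrix()[:,2]; tip=p+.109*a; print('tip est',tip,'tip->mouth',M-tip, 'a',a)
for s,n in zip(ss,('scene','top','wrist')): print(n,'tip px',proj(s,tip),'mouth px',proj(s,M))
def crop(s,c,r,w,h):
    u,v=np.clip(int(c[0]),r,640-r),np.clip(int(c[1]),int(r*h/w),400-int(r*h/w)); print('crop origin',u-r,v-int(r*h/w),'scale',w/(2*r))
    return cv2.resize(s['image'][v-int(r*h/w):v+int(r*h/w),u-r:u+r],(w,h),interpolation=cv2.INTER_CUBIC)
a=crop(ss[0],proj(ss[0],M),40,400,300);b=crop(ss[1],proj(ss[1],M),40,400,300);c=cv2.resize(ss[2]['image'],(480,300))
cv2.imwrite('pics/appr.png',np.vstack([np.hstack([a,b]),np.pad(c,((0,0),(0,320),(0,0)))])[...,::-1])
E
```

```text
[ 0.47867582 -0.35616994  0.31242448] [ 0.58151976  0.39536145 -1.5262823 ] [-0.94820768  0.38520825  1.60512181  0.58839031  1.39683971 -0.90108431] 5.75
d [-0.0011 -0.0013  0.001 ] w [0.0011 0.0007 0.0016] rows>= 0.03176237493012475
tip est [ 0.51640554 -0.30643125  0.22441966] tip->mouth [ 0.01259446  0.01843125 -0.03441966] a [ 0.34290845  0.45961207 -0.81924999]
scene tip px [200.50207234 266.39809846] mouth px [214.66543525 270.28913697]
top tip px [416.92868819 208.3072581 ] mouth px [409.06159795 204.89051742]
wrist tip px [319.01049274 191.18428268] mouth px [317.67462444 181.15713757]
crop origin 174 240 scale 5.0
crop origin 369 174 scale 5.0
```

View pics/appr.png

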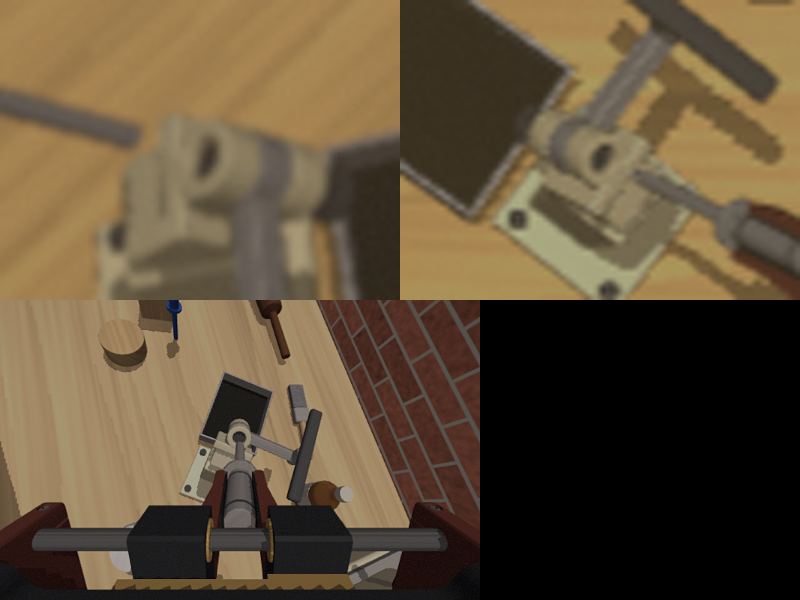

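The tip appears at top (417,209) and scene (202,266.5), which agrees with the estimate. The mouth is at top (409.6,205.4) and scene (215,271.5). I'll check sideways alignment in a wrist crop.

```bash
python3 - <<'E'
from h import *
s=load('wrist')
print(cam(s)[0]); c=s['image'][150:225,270:370]; cv2.imwrite('pics/w3.png',cv2.resize(c,(800,600),interpolation=cv2.INTER_CUBIC)[...,::-1])
P=pts(s)
p,R=pose(); Rm=R.as_matrix(); a=Rm[:,2]
r=P-M; t=r@a; d=np.linalg.norm(r-t[...,None]*a,axis=-1)
m=(abs(t)<.004)&(d<.026)&(s['z_map']>0)
q=P[m]; print(len(q)); loc=(q-M)@Rm[:,:2]*1000; print('ring rect in tool xy about M (mm)',loc.min(0),loc.max(0),np.percentile(t[m],[5,50,95]))
print('enclosing',cv2.minEnclosingCircle(loc.astype(np.float32)))
# stem axis points
tip=p+.109*a; r=P-tip; t=r@a; d=np.linalg.norm(r-t[...,None]*a,axis=-1); m=(t>-.05)&(t<-.002)&(d<.015)&(s['z_map']>0)
loc=(P[m]-tip)@Rm*1000; print('stem',len(loc),loc.min(0),loc.max(0),np.median(loc,0))
E
```

```text
296.6061837145932
632
ring rect in tool xy about M (mm) [-24.8474329  -23.95711505] [15.33078541 18.89440561] [-0.00218463 -0.00072065  0.00242668]
enclosing ((-5.450785160064697, -2.0747509002685547), 22.18636703491211)
stem 207 [ -0.99516416  -4.80248469 -49.99018825] [ 3.39140073  5.86705482 -2.31508779] [  2.27344473   0.80569446 -29.41957387]
```

View pics/w3.png

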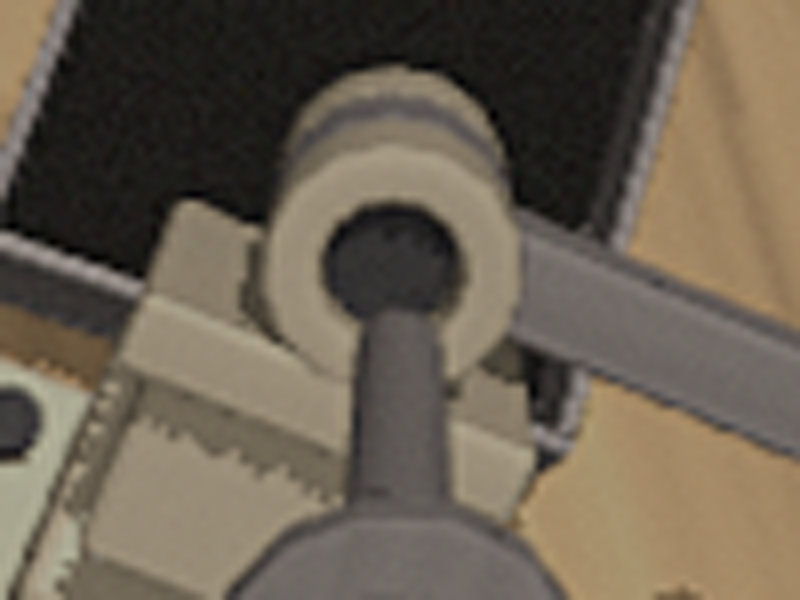

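The stem tip lines up with the bore to within about 1 mm (stem centre at crop x≈398, bore at x≈393). I'll apply a small correction and go in.

Emit:
{"api": "move_arm", "payload": {"rows": [{"dx":-0.001,"dy":-0.001,"dz":0.01,"wx":0,"wy":0,"wz":0,"grip":-1},{"dx":-0.001,"dy":-0.001,"dz":0.022,"wx":0,"wy":0,"wz":0,"grip":-1},{"dx":-0.001,"dy":-0.001,"dz":0.032,"wx":0,"wy":0,"wz":0,"grip":-1},{"dx":-0.001,"dy":-0.001,"dz":0.038,"wx":0,"wy":0,"wz":0,"grip":-1},{"dx":-0.001,"dy":-0.001,"dz":0.043,"wx":0,"wy":0,"wz":0,"grip":-1},{"dx":-0.001,"dy":-0.001,"dz":0.044,"wx":0,"wy":0,"wz":0,"grip":-1}], "grip_force": 60}}

```text
clock: 6.65
ee_pos: [0.4927, -0.3368, 0.2757]
eef_rot: [-0.077, 0.746, 0.594, 0.291]
force: [-1.7, -0.1, -0.9]
grip_width: 0.0189
grasp_force: 60.0
```

```bash
python3 - <<'E'
from h import *
st=state(); p,R=pose(); Rm=R.as_matrix(); print(st['clock'],'force tool',Rm.T@st['force'],'torque',Rm.T@st['torque'])
tip=p+.109*Rm[:,2]; print('tip rel mouth tool frame mm',Rm.T@(tip-M)*1000)
s=snap('wrist'); c=s['image'][140:215,270:370]; cv2.imwrite('pics/w4.png',cv2.resize(c,(600,450),interpolation=cv2.INTER_CUBIC)[...,::-1])
E
```

```text
6.65 force tool [-0.79243935 -1.75502043  0.09374857] torque [ 0.41242541 -0.46348777  0.00494505]
tip rel mouth tool frame mm [-0.52306108 -0.32443216  3.93467245]
```

View pics/w4.png

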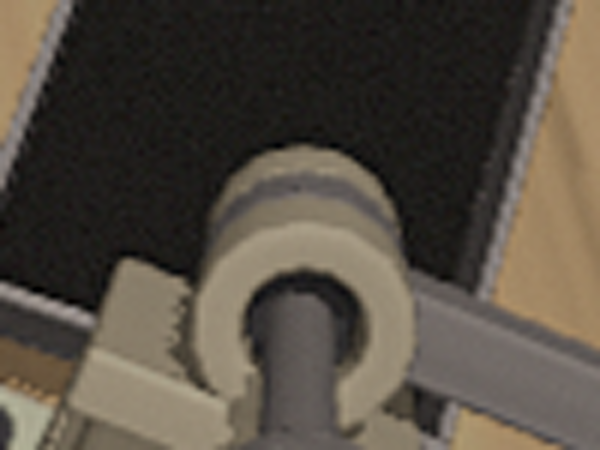

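The stem (x≈301) is inside the bore mouth, which spans x 246–362. Now push.

Emit:
{"api": "move_arm", "payload": {"rows": [{"dx":0,"dy":0,"dz":0.003,"wx":0,"wy":0,"wz":0,"grip":-1},{"dx":0,"dy":0,"dz":0.006,"wx":0,"wy":0,"wz":0,"grip":-1},{"dx":0,"dy":0,"dz":0.009,"wx":0,"wy":0,"wz":0,"grip":-1},{"dx":0,"dy":0,"dz":0.012,"wx":0,"wy":0,"wz":0,"grip":-1},{"dx":0,"dy":0,"dz":0.015,"wx":0,"wy":0,"wz":0,"grip":-1},{"dx":0,"dy":0,"dz":0.018,"wx":0,"wy":0,"wz":0,"grip":-1}]}}

```text
clock: 7.45
ee_pos: [0.4988, -0.3301, 0.263]
eef_rot: [-0.075, 0.746, 0.595, 0.291]
force: [-6.4, -5.0, 8.6]
grip_width: 0.0193
grasp_force: 60.0
```

```bash
cat > chk.py <<'E'
from h import *
st=state(); p,R=pose(); Rm=R.as_matrix(); print(st['clock'],'force tool',Rm.T@st['force'],'torque',Rm.T@st['torque'],st['grip_width'])
tip=p+.109*Rm[:,2]; print('tip rel mouth tool frame mm',Rm.T@(tip-M)*1000)
E
python3 chk.py
```

```text
7.45 force tool [ -0.52494888  -2.53046846 -11.52857802] torque [ 0.99342562 -0.27605721  0.08886737] 0.01926315621946565
tip rel mouth tool frame mm [-0.96845108  0.79676491 19.50674887]
```

Emit:
{"api": "move_arm", "payload": {"rows": [{"dx":0,"dy":0,"dz":0.004,"wx":0,"wy":0,"wz":0,"grip":-1},{"dx":0,"dy":0,"dz":0.008,"wx":0,"wy":0,"wz":0,"grip":-1},{"dx":0,"dy":0,"dz":0.012,"wx":0,"wy":0,"wz":0,"grip":-1},{"dx":0,"dy":0,"dz":0.015,"wx":0,"wy":0,"wz":0,"grip":-1},{"dx":0,"dy":0,"dz":0.018,"wx":0,"wy":0,"wz":0,"grip":-1},{"dx":0,"dy":0,"dz":0.021,"wx":0,"wy":0,"wz":0,"grip":-1},{"dx":0,"dy":0,"dz":0.024,"wx":0,"wy":0,"wz":0,"grip":-1},{"dx":0,"dy":0,"dz":0.027,"wx":0,"wy":0,"wz":0,"grip":-1},{"dx":0,"dy":0,"dz":0.03,"wx":0,"wy":0,"wz":0,"grip":-1}]}}

```text
clock: 8.57
ee_pos: [0.5091, -0.3157, 0.2376]
eef_rot: [-0.076, 0.746, 0.594, 0.291]
force: [-0.0, -0.5, -1.9]
grip_width: 0.0193
grasp_force: 60.0
```

```bash
python3 chk.py
```

```text
8.575 force tool [-1.45105149 -0.29736984  1.32271466] torque [ 0.2883668  -0.53414978  0.00315994] 0.019252867920220275
tip rel mouth tool frame mm [-0.8648703   0.37104319 50.45071499]
```

Axial force has dropped off, so the pin seems to have been released. Check the tray.

```bash
python3 - <<'E'
from h import *
s=snap('scene');t=snap('top')
a=cv2.resize(s['image'][240:340,170:330],(400,250),interpolation=cv2.INTER_CUBIC)
b=cv2.resize(t['image'][150:250,340:458],(400,338),interpolation=cv2.INTER_CUBIC)
cv2.imwrite('pics/tray.png',np.vstack([a,b])[...,::-1])
E
```

```text
(no output)
```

View pics/tray.png

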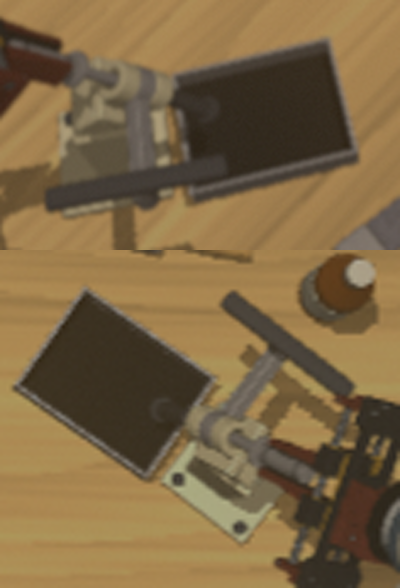

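The pin's head shows at crop (163,408) in the top view, still sliding or hanging at the exit. I'll push a little further.

Emit:
{"api": "move_arm", "payload": {"rows": [{"dx":0,"dy":0,"dz":0.004,"wx":0,"wy":0,"wz":0,"grip":-1},{"dx":0,"dy":0,"dz":0.007,"wx":0,"wy":0,"wz":0,"grip":-1},{"dx":0,"dy":0,"dz":0.01,"wx":0,"wy":0,"wz":0,"grip":-1},{"dx":0,"dy":0,"dz":0.01,"wx":0,"wy":0,"wz":0,"grip":-1}]}}

```text
clock: 9.18
ee_pos: [0.5125, -0.3099, 0.228]
eef_rot: [-0.077, 0.746, 0.594, 0.291]
force: [-0.3, -0.3, -3.3]
grip_width: 0.0193
grasp_force: 60.0
```

```bash
python3 chk.py; python3 - <<'E'
from h import *
s=snap('scene');t=snap('top'); 
for n,I in(('s',s),('t',t)):
    P=pts(I); h=np.radians(56.3); R=np.array([[np.cos(h),-np.sin(h)],[np.sin(h),np.cos(h)]])
    q=P.copy(); q[...,:2]=(P[...,:2]-[.595,-.191])@R
    m=(abs(q[...,0])<.078)&(abs(q[...,1])<.055)&(q[...,2]>.016)&(q[...,2]<.13)&(I['z_map']>0)
    k,l,st,c=cv2.connectedComponentsWithStats(m.astype(np.uint8))
    for i in range(1,k):
        if st[i,4]>12: w=q[l==i]; print(n,st[i],w.mean(0).round(3),w.min(0).round(3),w.max(0).round(3))
E
```

```text
9.175 force tool [-2.05089869 -0.92503024  2.47677881] torque [ 0.25632295 -0.56895523  0.00131818] 0.01926906209686545
tip rel mouth tool frame mm [-0.45102327 -0.42855356 62.13215154]
s [259 287  31  11 222] [-0.007 -0.017  0.026] [-0.043 -0.03   0.016] [0.034 0.001 0.038]
t [368 179  19  19 109] [-0.009 -0.01   0.026] [-0.046 -0.024  0.017] [0.033 0.009 0.041]
```

The pin lies in the tray, around (-7,-13) mm in the tray frame and about 78 mm long. Retract.

Emit:
{"api": "move_arm", "payload": {"rows": [{"dx":0,"dy":0,"dz":-0.015,"wx":0,"wy":0,"wz":0,"grip":-1},{"dx":0,"dy":0,"dz":-0.035,"wx":0,"wy":0,"wz":0,"grip":-1},{"dx":0,"dy":0,"dz":-0.06,"wx":0,"wy":0,"wz":0,"grip":-1},{"dx":0,"dy":0,"dz":-0.09,"wx":0,"wy":0,"wz":0,"grip":-1},{"dx":0,"dy":0,"dz":-0.12,"wx":0,"wy":0,"wz":0,"grip":-1},{"dx":0,"dy":0,"dz":-0.14,"wx":0,"wy":0,"wz":0,"grip":-1},{"dx":0,"dy":0,"dz":-0.14,"wx":0,"wy":0,"wz":0,"grip":-1},{"dx":0,"dy":0,"dz":-0.14,"wx":0,"wy":0,"wz":0,"grip":-1}]}}

```text
clock: 10.28
ee_pos: [0.4643, -0.3742, 0.3424]
eef_rot: [-0.078, 0.746, 0.594, 0.291]
force: [-0.2, -0.1, -3.1]
grip_width: 0.0191
grasp_force: 60.0
```

```bash
python3 chk.py; python3 - <<'E'
from h import *
p,R=pose()
q=R.as_matrix()
go([.484,.141,.34],down(-12.85))
# check up-first in tool frame
print('up 1 in tool', q.T@[0,0,1])
E
```

```text
10.275 force tool [-1.73909853 -0.82476369  2.40156406] torque [ 0.28926356 -0.58113385  0.01898478] 0.01910444098816513
tip rel mouth tool frame mm [ -0.40812897  -0.89430621 -77.60858628]
d [ 0.4346 -0.1274  0.2463] w [ 0.2453 -0.5602 -0.001 ] rows>= 8.2489435003243
up 1 in tool [ 0.52601978  0.22998982 -0.81878439]
```

Emit:
{"api": "move_arm", "payload": {"rows": [{"dx":0.04,"dy":-0.012,"dz":0.023,"wx":0,"wy":0,"wz":0,"grip":-1},{"dx":0.085,"dy":-0.025,"dz":0.048,"wx":0.03,"wy":-0.07,"wz":0,"grip":-1},{"dx":0.13,"dy":-0.038,"dz":0.074,"wx":0.06,"wy":-0.14,"wz":0,"grip":-1},{"dx":0.18,"dy":-0.053,"dz":0.102,"wx":0.1,"wy":-0.23,"wz":0,"grip":-1},{"dx":0.23,"dy":-0.067,"dz":0.13,"wx":0.14,"wy":-0.32,"wz":0,"grip":-1},{"dx":0.28,"dy":-0.082,"dz":0.159,"wx":0.18,"wy":-0.41,"wz":0,"grip":-1},{"dx":0.33,"dy":-0.097,"dz":0.187,"wx":0.22,"wy":-0.5,"wz":0,"grip":-1},{"dx":0.38,"dy":-0.111,"dz":0.215,"wx":0.2453,"wy":-0.5602,"wz":0,"grip":-1},{"dx":0.42,"dy":-0.123,"dz":0.238,"wx":0.2453,"wy":-0.5602,"wz":-0.001,"grip":-1},{"dx":0.4346,"dy":-0.1274,"dz":0.2463,"wx":0.2453,"wy":-0.5602,"wz":-0.001,"grip":-1},{"dx":0.4346,"dy":-0.1274,"dz":0.2463,"wx":0.2453,"wy":-0.5602,"wz":-0.001,"grip":-1},{"dx":0.4346,"dy":-0.1274,"dz":0.2463,"wx":0.2453,"wy":-0.5602,"wz":-0.001,"grip":-1}]}}

```text
clock: 11.78
ee_pos: [0.4839, 0.1394, 0.3398]
eef_rot: [0.001, 0.782, 0.623, -0.001]
force: [-0.2, -0.3, -3.4]
grip_width: 0.0191
grasp_force: 60.0
```

```bash
python3 - <<'E'
from h import *
st=state(); print(st['clock'],st['force'],st['qpos'])
go([.4839,.1413,.34],down(-12.9)); p,R=pose(); print(p,R.as_matrix())
s=snap('scene');w=snap('wrist')
# stem axis & tip from scene image depth
for n,I in(('scene',s),('wrist',w)):
    P=pts(I); r=P-p; d=np.hypot(r[...,0],r[...,1]); m=(d<.02)&(P[...,2]>.2)&(P[...,2]<.31)&(I['z_map']>0)
    q=P[m]; print(n,len(q),q.mean(0),'zmin',q[:,2].min())
    for lo in(.23,.25,.27,.29):
        k=q[(q[:,2]>lo)&(q[:,2]<lo+.02)]
        if len(k): print('  ',lo,np.median(k,0))
E
```

```text
11.775 [-0.15446753 -0.25721103 -3.40213246] [ 2.57692847e-01  1.17048921e-01  1.76484480e+00 -1.47954242e-03
  1.26036675e+00  4.83311479e-01]
d [ 0.0019 -0.0004 -0.0002] w [ 0.0001  0.0016 -0.    ] rows>= 0.030727430294837026
[0.48390875 0.13939064 0.33979395] [[ 2.23268155e-01  9.74757020e-01 -2.86422335e-04]
 [ 9.74755818e-01 -2.23268330e-01 -1.53241781e-03]
 [-1.55768406e-03  6.29482605e-05 -9.99998785e-01]]
scene 89 [0.48730022 0.1337673  0.27167033] zmin 0.22987019843390663
   0.23 [0.48716225 0.13386516 0.24053267]
   0.25 [0.487136   0.13280947 0.25915492]
   0.27 [0.48757194 0.13342004 0.27712573]
   0.29 [0.48786209 0.13347037 0.30071282]
wrist 274 [0.48522301 0.14114342 0.26471737] zmin 0.23096347294461084
   0.23 [0.48570056 0.14154637 0.24102762]
   0.25 [0.48553591 0.14160746 0.26046652]
   0.27 [0.48557112 0.14162309 0.27974846]
   0.29 [0.48515447 0.1421382  0.29130328]
```

No slip, and the stem is upright with its tip at z≈0.2305. Align and lower to just above the hole.

Emit:
{"api": "move_arm", "payload": {"rows": [{"dx":0.002,"dy":0,"dz":0.04,"wx":0,"wy":0.0015,"wz":0,"grip":-1},{"dx":0.002,"dy":0,"dz":0.08,"wx":0,"wy":0.0015,"wz":0,"grip":-1},{"dx":0.002,"dy":0,"dz":0.11,"wx":0,"wy":0.0015,"wz":0,"grip":-1},{"dx":0.002,"dy":0,"dz":0.11,"wx":0,"wy":0.0015,"wz":0,"grip":-1},{"dx":0.002,"dy":0,"dz":0.11,"wx":0,"wy":0.0015,"wz":0,"grip":-1}]}}

```text
clock: 12.5
ee_pos: [0.4857, 0.1419, 0.2314]
eef_rot: [0.0, 0.782, 0.623, 0.001]
force: [0.7, -0.2, -1.9]
grip_width: 0.0196
grasp_force: 60.0
```

```bash
python3 - <<'E'
from h import *
st=state(); print(st['clock'],st['force'],st['ee_pos'])
go([.4839,.1413,.1296],down(-12.85))
E
```

```text
12.5 [ 0.70689717 -0.16853808 -1.89428242] [0.48567176 0.14190077 0.23143397]
d [-0.0011 -0.0018  0.1018] w [ 0.0023 -0.0015 -0.0012] rows>= 1.629618449777491
```

Emit:
{"api": "move_arm", "payload": {"rows": [{"dx":0,"dy":-0.001,"dz":0.0,"wx":0,"wy":0,"wz":0,"grip":-1},{"dx":0,"dy":-0.001,"dz":0.02,"wx":0,"wy":0,"wz":0,"grip":-1},{"dx":0,"dy":-0.001,"dz":0.04,"wx":0,"wy":0,"wz":0,"grip":-1},{"dx":0,"dy":-0.001,"dz":0.04,"wx":0,"wy":0,"wz":0,"grip":-1}]}}

```text
clock: 13.0
ee_pos: [0.4834, 0.1425, 0.1901]
eef_rot: [-0.0, 0.782, 0.624, 0.0]
force: [0.8, 0.3, -2.4]
grip_width: 0.0191
grasp_force: 60.0
```

```bash
python3 - <<'E'
from h import *
st=state(); print(st['clock'],st['force'],st['torque'],st['ee_pos'])
go([.4839,.1413,.1296],down(-12.85))
E
```

```text
13.0 [ 0.76483968  0.33093011 -2.36311116] [-0.0621195   0.03963761  0.02054668] [0.48338497 0.14246016 0.19008771]
d [-0.001   0.0008  0.0605] w [-0.0001 -0.0001  0.    ] rows>= 0.9680164848533734
```

Emit:
{"api": "move_arm", "payload": {"rows": [{"dx":-0.001,"dy":0,"dz":0.025,"wx":0,"wy":0,"wz":0,"grip":-1},{"dx":-0.001,"dy":0,"dz":0.048,"wx":0,"wy":0,"wz":0,"grip":-1},{"dx":-0.001,"dy":0,"dz":0.058,"wx":0,"wy":0,"wz":0,"grip":-1},{"dx":-0.001,"dy":0,"dz":0.06,"wx":0,"wy":0,"wz":0,"grip":-1},{"dx":-0.001,"dy":0,"dz":0.0605,"wx":0,"wy":0,"wz":0,"grip":-1},{"dx":-0.001,"dy":0,"dz":0.0605,"wx":0,"wy":0,"wz":0,"grip":-1}]}}

```text
clock: 13.75
ee_pos: [0.4842, 0.1418, 0.1305]
eef_rot: [0.0, 0.782, 0.624, 0.001]
force: [0.5, 0.2, -2.6]
grip_width: 0.0193
grasp_force: 60.0
```

Emit:
{"api": "move_arm", "payload": {"rows": [{"dx":0,"dy":0,"dz":0.001,"wx":0,"wy":0,"wz":0,"grip":-1},{"dx":0,"dy":0,"dz":0.001,"wx":0,"wy":0,"wz":0,"grip":-0.3},{"dx":0,"dy":0,"dz":0.001,"wx":0,"wy":0,"wz":0,"grip":0.2},{"dx":0,"dy":0,"dz":0.001,"wx":0,"wy":0,"wz":0,"grip":0.6},{"dx":0,"dy":0,"dz":0.001,"wx":0,"wy":0,"wz":0,"grip":0.6},{"dx":0,"dy":0,"dz":0.001,"wx":0,"wy":0,"wz":0,"grip":0.6},{"dx":0,"dy":0,"dz":0.001,"wx":0,"wy":0,"wz":0,"grip":0.6},{"dx":0,"dy":0,"dz":-0.03,"wx":0,"wy":0,"wz":0,"grip":0.6},{"dx":0,"dy":0,"dz":-0.08,"wx":0,"wy":0,"wz":0,"grip":0.6},{"dx":0,"dy":0,"dz":-0.13,"wx":0,"wy":0,"wz":0,"grip":0.6},{"dx":0,"dy":0,"dz":-0.13,"wx":0,"wy":0,"wz":0,"grip":0.6}]}}

```text
clock: 15.12
ee_pos: [0.4859, 0.1422, 0.2636]
eef_rot: [0.002, 0.782, 0.623, 0.004]
force: [-0.7, 0.5, 0.3]
grip_width: 0.0702
grasp_force: 0.0
```

```bash
python3 - <<'E'
from h import *
print(state()['clock'],state()['force'],state()['grip_width'])
s=snap('scene');w=snap('wrist')
a=cv2.resize(s['image'][115:225,270:400],(400,338),interpolation=cv2.INTER_CUBIC)
b=cv2.resize(s['image'][240:340,170:330],(400,250),interpolation=cv2.INTER_CUBIC)
cv2.imwrite('pics/end.png',np.vstack([a,b])[...,::-1])
P=pts(w); m=(P[...,2]>.165)&(P[...,2]<.2)&(w['z_map']>0)&(np.hypot(P[...,0]-.484,P[...,1]-.14)<.03); q=P[m]; print(q.mean(0),q.max(0))
E
```

```text
15.125 [-0.67500551  0.54799061  0.2827585 ] 0.07022330581643366
[0.48457469 0.14135615 0.17645836] [0.49448614 0.15024875 0.17945804]
```

View pics/end.png

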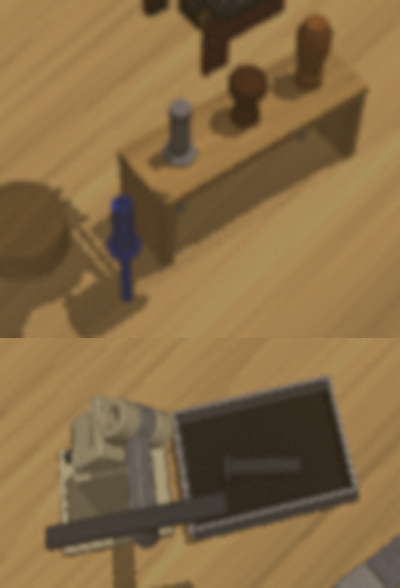

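The punch hangs in its original hole at crop (180,135), exactly where it started. The pin lies in the tray at (262,465), and the gripper is clear. Handing in.

```bash
python3 -c "
from h import *
print(job.sign_off())"
```

```text
the job is handed in; nothing more can be done
None
```

I pushed the pin out with the steel punch; it lies in the tray, the punch is back in its original rack hole, and I handed the job in at about 15 s (no verdict returned).

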